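Clamp a can in the crank-driven lidding press at a coffee bar

ROBOT

A 7-joint arm with a two-finger parallel gripper is mounted at the origin on the work surface. World frame = base frame: x ahead of the robot, y to its left, z up, the work surface at z = 0. Lengths are in m, angles in rad, forces in N, time in s.
With the tool pointing down it reaches from about 0.35 to 0.9 m from the base axis. Payload 8.1 kg.
Tool frame: the origin (TCP) lies midway between the tips of the shut fingers; the grasp point (between the pads) lies 19 mm behind it; z points along the fingers, y is the line along which they close (so a half turn about z gives the same grasp; the last joint's range is limited). The gripper opens to 92 mm and grips with 3 to 60 N. Pads are 19 mm wide; open, the fingers measure 130 mm over their backs; the gripper's body (75 mm by 190 mm) begins 47 mm behind the grasp point.
Start: joints at [1.009, 0.434, 0.025, 1.573, -0.012, 1.134, -0.075], TCP at [0.277, -0.56, 0.227] pointing down, gripper open.
Joint ranges: [-2.62, 2.62], [-0.44, 2.09], [-1.27, 1.32], [0.08, 2.57], [-1.32, 4.46], [0.12, 2], [-2.74, 2.74]. Speed limits (rad/s): [2.22, 2.22, 3.01, 3.01, 3.14, 3.14, 3.14].

INTERFACE

Orientations are given as a rotation vector (axis times angle).
In Python, from cell import arm gives the robot as it stands.
- The arm moves only by the tool move_arm, never from a script. Its argument "motion" is a list of rows, each an object of numbers: "tx", "ty", "tz": the shift along the tool's x, y, z normalised to -1 to 1, where 1 is 1000 mm; "twist": the turn about the tool's z normalised to -1 to 1, where 1 is pi/2 rad. In form: [{"tx": .., "ty": .., "tz": .., "twist": ..}, ...]. A call has 1 to 12 rows; each row shifts and turns the commanded pose from where the row before left it, along the tool's axes as they then stand; what a row does not reach is not made up. A row lasts 1/10 s, in which the tool goes at most 50 mm and 8.59 degrees, less where a joint would pass 70% of its speed; a pose out of reach is approached as far as the arm can. A call with a number of a shift or a turn outside -1 to 1 is refused whole. A call with a gripper value outside its range is refused whole. "gripper" is the gripper's target within -1 to 1 (shut at 1, half-way at 0, fully open at -1), set as the call begins (left out, the last holds). The fingers move at their own pace and stop on an object; "squeeze" is the grip in N (left out, the last holds). Time passes only in rows, so rows that do not move let the fingers close. It gives the time, the measured TCP pose, the force, the opening and the grip force at its end, in the units of the state.
- arm.observe(): the state, without advancing time (a new reading comes with each control period).
- arm.get_image(name): name is "scene" or "top"; returns the picture (420x560x3 uint8, red, green, blue); there is no depth.
- arm.calibration(name): a dict with "K" (3x3 intrinsics, pixels), "k1" (the pictures are not rectified: a ray, as slopes to the right and down, at radius r is drawn at 1 + k1 r^2 times it, then the intrinsics apply), "T" (4x4, takes a point from camera to world coordinates). Camera axes: x right, y down, z forward; pixel columns grow to the right and rows downward; lengths in m; the calibration is good to about 2 mm. A picture is of the moment at which its call begins. calibration takes no time and is no camera call.
- arm.sign_off(): hands the job in; it is judged then, once.
Trained networks look in the newest picture that a camera, given by its name, has taken for a name from the list of things; names that differ only in an ending like _2 or _b are one class to them, and where a whole thing is asked for, a point or a joint stands for the part that bears it (a point fixed in the world has none). Each returns a list of dicts, best first, with "conf" (0 to 1); they miss things now and then, are a little off and sometimes report something else, mostly with a low value. They report only what shows in the picture. A call takes as long as a camera call. They do not tell look-alikes from the thing itself.
- arm.look_for(camera, query): "point" ([column, row] as shares, 0 to 1, of the picture: columns of its width, rows of its height, amid what is visible of it).
- arm.regions_of(camera, query): "region" (420x560 bool, what is visible of it) and "point" ([column, row] as shares, 0 to 1, of the picture: columns of its width, rows of its height, amid what is visible of it).
- arm.place_of(camera, query): "point" ([column, row] as shares, 0 to 1, of the picture: columns of its width, rows of its height: a listed point, or the origin of a listed thing).
The state is a dict: "clock": time; "joints": joint angles; "dq": joint speeds; "joint_efforts": joint torques, N m; "position": TCP position; "ee_rot": TCP orientation; "force": force on the tool from outside, world axes, zero at the start; "ft_torque": the same for the moment, N m; "width": opening from 0.0 (shut) to 1.0 (fully open); "gripper_force": force on a finger pad.
Only numpy, scipy, OpenCV 4.12 (cv2) and the standard library are available. Lean on these libraries where they do the work, as an engineer would, in place of code of your own. Each camera call takes 0.05 s, during which the arm holds its last target. There are 200 camera calls.

TASK

Press the lid onto the can standing in the lidding press: swing the folded crank handle fully out, turn the crank clockwise until the can has pushed the sprung sealing pad above it up to its stop and the crank will turn no further, then fold the handle flat back over the crank arm and let go. Leave the can upright and clamped, and leave everything else on the bar where it stands.

Things in the scene. Friction and masses are not known exactly. Their poses are not given: they have to be found in the camera images.
- hub (a point): Centre of the crank, on the sloping grey face (150 x 140 mm) of the press's gearbox, 75 mm above the bar top. Its z axis is the crank axis, pointing out of the face, 30 degrees off vertical, leaning away from the press's column; x and y lie in the face and mean nothing. The press is fixed to the bar. The column (50 x 40 mm) stands uphill, its near side 75 mm level from the hub.
- canopy (a point): Middle of the lower edge of the grey canopy on top of the column, the edge nearest the crank: 286 mm above the bar, 17 mm level from the hub on the column's side. The canopy is 110 mm wide, 108 mm deep, its top 332 mm above the bar, and overhangs the crank's uphill half: a vertical gripper strikes it, a tool lined up with the crank axis clears it. Its z axis is up, y points level to the column.
- arm (a point): Middle of the outer face of the steel crank arm, 30 mm from the crank axis and 28 mm out from the gearbox face; axes as hinge. The arm is a bar 12 mm wide, 8 mm thick, 68 mm long. The shaft under it is 14 mm across; a round bearing cover of radius 26 mm, 6 mm thick, lies on the face round it.
- hinge (a point): Pin of the folding handle's hinge, at the outer end of the crank arm: 55 mm from the crank axis, 41 mm out from the gearbox face. It turns with the crank. Its x axis points outward along the arm, y along the hinge pin (along the crank's circle), z out of the face, parallel to the crank axis. The hinge lugs are 24 mm wide over all and reach 50 mm out from the face.
- knob (a point): Centre of the round knob (22 mm across) on the free end of the handle, 57 mm from the hinge pin. Knob and black grip (12 mm across, from 14 mm from the pin up to the knob) spin freely together on the handle's spindle. Folded, the handle lies over the arm, its centre 41 mm out from the face and 2 mm past the crank axis; swung out, it stands parallel to that axis. x points from knob to pin.
- fold (a joint): Swing of the handle about its hinge: 0 folded flat along the arm (start 0 to 0.1), 1.57 (its stop) standing straight out from the arm. Friction (0.06 N m, about 1 N at the knob) holds it where it is left.
- crank (a joint): Angle the crank has turned, rad, growing clockwise seen facing the sloping face from outside; starts at 0 whichever way the arm points. A turn lifts the can 24 mm. Friction 0.12 N m (about 2 N at the handle), 0.2 N m in all while the pad is squeezed; it stops firmly when the pad reaches its stop, after 1 to 1.7 turns. It does not run back when let go. The arm may point any way at the start.
- pad (a joint): How far the round rubber sealing pad under the press head has been pushed up, m: 0 free, 0.008 its firm stop. Sprung, 5 N to start, 17 N at the stop.
- pad_face (a point): Centre of the underside of the sealing pad (68 mm across, 12 mm thick), directly over the can. The height of the head on its column differs from time to time.
- can: Drinks can with its lid laid on, 66 mm across, 115 mm tall, about 0.4 kg, standing loose on the press's round lift plate (80 mm across) on the other side of the column from the crank. Origin at the centre of its underside, z up the can.
- spare_can: Another drinks can of the same size standing on the bar top beside the press; origin under its centre. Not to be moved.
- pitcher: Steel milk pitcher with handle, 84 mm across, 105 mm tall; origin under its centre. Not to be moved.
- tamper: Steel tamper, 58 mm across, 85 mm tall; origin under its centre. Not to be moved.
- cup: Green travel cup, 84 mm across, 110 mm tall; origin under its centre. Not to be moved.
- spoon: Metal spoon lying flat; origin under its middle. Not to be moved.
- lids: Short stack of can lids, 60 mm across, 18 mm tall; origin under its centre. Not to be moved.
- saucer: White saucer, 130 mm across, 20 mm tall; origin under its centre. Not to be moved.
Things that resemble listed ones, but are neither listed nor needed, are in the scene too. Leave any red look-alike of the can alone.

How it is judged:
On the way, in this order (a step that is already met when the one before it is completed fails the run):
1. the handle is swung out (value of joint fold above 1.35 rad), for 0.2 s.
2. cranked with the handle out until the pad is pushed up (value of joint pad above 0.006 m and value of joint fold above 1 rad), for 0.2 s.
3. the handle is folded back flat (value of joint fold below 0.12 rad), for 0.2 s.
At the end, for the whole second after the job is handed in: The pad is pushed up more than 5.5 mm of its 8 mm by the can, which stands upright (within 0.06 rad) and within 15 mm of the pad's centre; the handle is folded to within 0.12 rad of flat; the crank is at rest; no bystander has moved more than 30 mm (value of joint pad above 0.0055 m and value of joint fold below 0.12 rad and angle between can's own z axis and vertical below 0.06 rad and horizontal distance between can and pad_face below 0.015 m and not (velocity of joint crank above 0.05 rad/s) and not (velocity of joint crank below -0.05 rad/s)); the robot touches nothing.
It fails at once if a bystander is moved more than 30 mm (distance of any of spare_can, pitcher, tamper, cup, spoon, lids, saucer from where it was at the start of the episode above 0.03 m).
It fails at once if the can is tipped (angle between can's own z axis and vertical above 0.3 rad).
It also fails if it takes over 67 s, if anything falls off the work surface, if the arm or the gripper's body presses on something with over 40 N, if the wrist force passes 120 N, or if a joint passes its speed limit or range.

## Working session

There is one attempt and no reset: what is moved stays moved. The work goes in short steps, Python scripts to look and compute and a tool call to move; the robot and the scene stay as the last step left them, time stands still between calls to the robot, and variables do not carry over. Pictures are saved under pics/ and viewed, at most 10 in all, crops included, and the job is handed in when it is done.

Besides the shell and the picture viewer there is one more tool, called after "Call:" as name(argument=value, ...) on one line, values as JSON. move_arm: Moves the arm, as the interface text tells. Scaled input: -1 to 1 covers 1000 mm each way for a shift and pi/2 rad each way for a turn. Its arguments: {"type":"object","properties":{"motion":{"type":"array","items":{"type":"object","properties":{"tx":{"type":"number"},"ty":{"type":"number"},"tz":{"type":"number"},"twist":{"type":"number"}}}},"gripper":{"type":"number"},"squeeze":{"type":"number"}},"required":["motion"]}

```bash
mkdir -p pics; ls
cat > h.py <<'E'
import numpy as np,cv2
from scipy.spatial.transform import Rotation as R
from cell import arm
def ray(cam,p):
    c=arm.calibration(cam);K=c["K"];K=np.array(K);T=np.array(c["T"])
    u=np.array([p[0]*560,p[1]*420]);d=np.array([(u[0]-K[0,2])/K[0,0],(u[1]-K[1,2])/K[1,1]])
    s=d.copy()
    for _ in range(30): s=d/(1+c["k1"]*(s@s))
    v=T[:3,:3]@np.array([s[0],s[1],1]);return T[:3,3],v/np.linalg.norm(v)
def proj(cam,X):
    c=arm.calibration(cam);K=np.array(c["K"]);T=np.array(c["T"])
    q=T[:3,:3].T@(np.asarray(X)-T[:3,3]);s=q[:2]/q[2];s=s*(1+c["k1"]*(s@s))
    return np.array([K[0,0]*s[0]+K[0,2],K[1,1]*s[1]+K[1,2]])
def tri(p1,p2):
    o1,v1=ray("scene",p1);o2,v2=ray("top",p2)
    A=np.stack([v1,-v2],1);t=np.linalg.lstsq(A,o2-o1,rcond=None)[0]
    a=o1+t[0]*v1;b=o2+t[1]*v2;return (a+b)/2,np.linalg.norm(a-b)
def save(cam,n,box=None,k=1):
    im=arm.get_image(cam)[:,:,::-1]
    if box: im=im[box[1]:box[3],box[0]:box[2]]
    cv2.imwrite("pics/"+n,cv2.resize(im,None,fx=k,fy=k,interpolation=cv2.INTER_CUBIC))
E
python3 - <<'E'
from h import *
np.set_printoptions(precision=4,suppress=True)
save("scene","s0.png");save("top","t0.png")
for c in("scene","top"):
    k=arm.calibration(c);print(c,np.array(k["T"]).round(3).tolist(),np.array(k["K"]).tolist(),k["k1"])
for n in "hub canopy arm hinge knob pad_face can spare_can pitcher tamper cup spoon lids saucer".split():
    P={}
    for c in("scene","top"):
        r=arm.place_of(c,n);P[c]=r
        print(n,c,[(round(q["conf"],2),(np.array(q["point"])*[560,420]).round(1).tolist()) for q in r[:3]])
    if P["scene"] and P["top"]: print("   ",*tri(P["scene"][0]["point"],P["top"][0]["point"]))
print(arm.observe())
E
```

```text
pics
scene [[-0.501, 0.627, -0.597, 1.334], [0.865, 0.378, -0.33, 0.385], [0.019, -0.682, -0.731, 1.102], [0.0, 0.0, 0.0, 1.0]] [[418.5336303202399, 0.0, 282.5235261708186], [0.0, 418.5336303202399, 204.61408475562865], [0.0, 0.0, 1.0]] 0.04259991404129315
top [[-0.003, -0.996, 0.094, 0.469], [-1.0, 0.003, 0.003, -0.032], [-0.003, -0.094, -0.996, 1.227], [0.0, 0.0, 0.0, 1.0]] [[400.08038138474734, 0.0, 276.9033408931695], [0.0, 400.08038138474734, 212.1768220902555], [0.0, 0.0, 1.0]] -0.0891231529018581
hub scene [(0.66, [308.4, 228.7]), (0.65, [234.8, 152.5])]
hub top [(0.89, [249.5, 222.6]), (0.52, [242.7, 215.3])]
    [0.5475 0.0485 0.0808] 0.0039299807488182995
canopy scene [(0.83, [314.5, 185.0])]
canopy top [(0.96, [240.4, 212.9])]
    [0.5562 0.0563 0.2856] 0.0018558259475770405
arm scene [(0.37, [316.0, 219.1])]
arm top [(0.62, [242.5, 233.5])]
    [0.5169 0.0625 0.1052] 0.012176717330053146
hinge scene []
hinge top [(0.62, [236.6, 236.2])]
knob scene [(0.35, [306.4, 217.6])]
knob top [(0.57, [274.3, 166.1]), (0.42, [254.6, 225.0])]
    [0.6579 0.027  0.2449] 0.10627059154334
[... 1209 characters left out ...]
-0.0293 -0.0077] 4.220108880183278e-06
saucer scene [(0.9, [198.9, 183.2])]
saucer top [(0.66, [409.9, 235.5]), (0.19, [194.4, 175.7])]
    [ 0.5086 -0.4337  0.0085] 0.006840871168725739
{'clock': 1.5, 'joints': array([ 1.0094,  0.4345,  0.025 ,  1.5732, -0.0116,  1.134 , -0.0751]), 'dq': array([ 0.0001, -0.0005, -0.001 ,  0.0008, -0.0003,  0.0005, -0.0001]), 'joint_efforts': array([ -0.0005, -66.7667,   0.9835, -31.4809,  -0.0608,   0.033 ,
         0.    ]), 'position': array([ 0.2768, -0.5604,  0.2267]), 'ee_rot': array([3.0593, 0.7142, 0.    ]), 'force': array([ 0.2519,  0.4996, -0.2341]), 'ft_torque': array([ 0.0265,  0.0429, -0.0438]), 'gripper_force': 0.0, 'width': 1.0015385848322573}
```

```bash
ls pics
```

```text
s0.png
t0.png
```

View pics/s0.png

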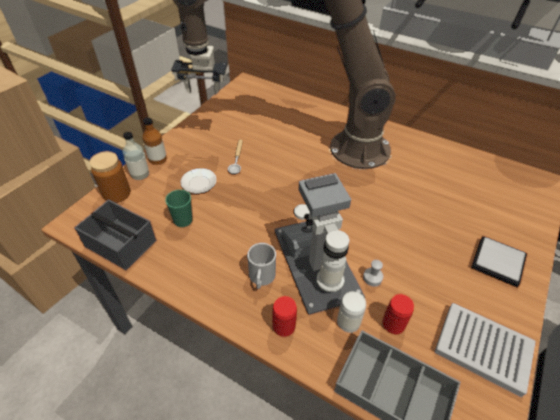

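Run:
```python
import cv2,numpy as np
a=cv2.imread("pics/s0.png")[150:290,230:380];b=cv2.imread("pics/t0.png")[150:290,170:320]
z=lambda i:cv2.resize(i,(400,int(400*i.shape[0]/i.shape[1])),interpolation=cv2.INTER_CUBIC)
cv2.imwrite("pics/c0.png",np.hstack([z(a),z(b)]))
```

```text
(no output)
```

View pics/c0.png

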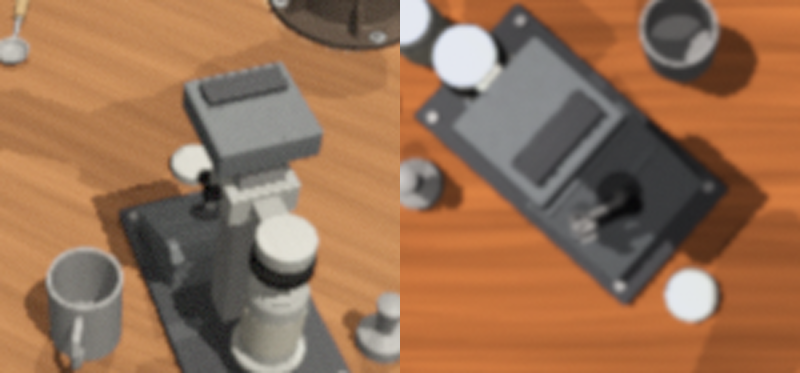

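View pics/t0.png

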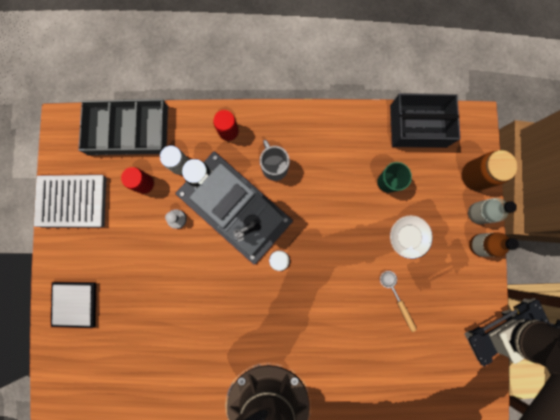

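The working can is the white one at scene (329,277), on the lift plate under the head. The cans at (286,328) and (394,323) are red look-alikes, and the spare is at (346,323). The crop shows the crank beside the canopy, hinge at about top (237,235) and black knob at about (252,222). The arm therefore points sideways, at 9 o'clock. Next I'll fit the press pose and arm angle.

```bash
cat >> h.py <<'E'
def frame(p):
    x,y,a=p[:3];H=np.array([x,y,.075]);U=np.array([np.cos(a),np.sin(a),0]);Z=np.array([0,0,1.])
    n=np.cos(np.pi/6)*Z-.5*U; s=np.cos(np.pi/6)*U+.5*Z; L=np.cross(Z,U)   # U uphill level, s up the face, L to the left (9 o'clock) seen from downhill
    return H,U,n,s,L
def pt(p,th,r,h):   # th clockwise from 12 o'clock
    H,U,n,s,L=frame(p);return H+h*n+r*(np.cos(th)*s-np.sin(th)*L)
def knob(p,th,f): return pt(p,th,.055-.057*np.cos(f),.041+.057*np.sin(f))
E
python3 - <<'E'
from h import *
from scipy.optimize import least_squares
np.set_printoptions(precision=4,suppress=True)
cor=[(254.4,190.5),(225.1,226.9)]; far=[(219.5,164.3),(190.6,195.8)]
t=[]
for q in cor+far:
    o,v=ray("top",(q[0]/560,q[1]/420));k=(.332-o[2])/v[2];t.append((o+k*v)[:2])
t=np.array(t);print(t, [np.linalg.norm(t[i]-t[j]) for i,j in((0,1),(2,3),(0,2),(1,3))])
for i,j in((0,2),(1,3)): print("yaw",np.arctan2(*(t[j]-t[i])[::-1]))
for i,j in((0,1),(2,3)): print("yaw",np.arctan2(*(t[j]-t[i])[::-1])-np.pi/2)
obs={}
for n in("hub","canopy","arm","hinge","knob","can","pad_face"):
    for c in("scene","top"):
        L=[]
        for _ in range(2):
            r=arm.place_of(c,n); L+=[(round(q["conf"],2),(np.array(q["point"])*[560,420]).round(1).tolist()) for q in r[:3]]
        print(n,c,L)
def res(p):
    H,U,n,s,L=frame(p);C=H+.017*U;r=[]
    for q,sg in zip(cor,(-1,1)): r+=list((proj("top",np.r_[C[:2],.332]+sg*.055*L)-q))
    for q,sg in zip(far,(-1,1)): r+=list((proj("top",np.r_[C[:2]+.108*U[:2],.332]+sg*.055*L)-q))
    for c,q in(("top",(240.4,212.9)),("scene",(314.5,185))): r+=list(proj(c,np.r_[C[:2],.286])-q)
    for c,q in(("top",(249.5,222.6)),("scene",(308.4,228.7))): r+=list((proj(c,H)-q)*.5)
    r+=list(proj("top",knob(p,p[3],.05))-(252.5,222)); r+=list(proj("top",pt(p,p[3],.055,.045))-(237,235.5))
    return r
f=least_squares(res,[.547,.048,.8,-1.57],loss="soft_l1");print(f.x,np.array(res(f.x)).round(1))
save("top","t1.png",(195,185,295,265),4)
S=arm.observe();print(R.from_rotvec(S["ee_rot"]).as_matrix(),S["clock"])
E
```

```text
[[0.6022 0.0214]
 [0.52   0.087 ]
 [0.663  0.1013]
 [0.5907 0.1663]] [np.float64(0.10521191343489825), np.float64(0.09714158416335983), np.float64(0.10039929599510815), np.float64(0.10624660964647431)]
yaw 0.9211346920437389
yaw 0.8422518199849105
yaw 0.8973147148443141
yaw 0.8384514416514244
hub scene [(0.66, [308.4, 228.7]), (0.65, [234.8, 152.5]), (0.66, [308.4, 228.7]), (0.65, [234.8, 152.5])]
hub top [(0.89, [249.5, 222.6]), (0.52, [242.7, 215.3]), (0.89, [249.5, 222.6]), (0.52, [242.7, 215.3])]
canopy scene [(0.83, [314.5, 185.0]), (0.83, [314.5, 185.0])]
canopy top [(0.96, [240.4, 212.9]), (0.96, [240.4, 212.9])]
arm scene [(0.37, [316.0, 219.1]), (0.37, [316.0, 219.1])]
arm top [(0.62, [242.5, 233.5]), (0.62, [242.5, 233.5])]
hinge scene []
hinge top [(0.62, [236.6, 236.2]), (0.62, [236.6, 236.2])]
knob scene [(0.35, [306.4, 217.6]), (0.35, [306.4, 217.6])]
knob top [(0.57, [274.3, 166.1]), (0.42, [254.6, 225.0]), (0.57, [274.3, 166.1]), (0.42, [254.6, 225.0])]
can scene [(0.88, [393.9, 322.7]), (0.8, [329.5, 276.9]), (0.78, [286.9, 328.3]), (0.88, [393.9, 322.7]), (0.8, [329.5, 276.9]), (0.78, [286.9, 328.3])]
can top [(0.69, [226.8, 131.7]), (0.59, [144.8, 185.4]), (0.69, [226.8, 131.7]), (0.59, [144.8, 185.4])]
pad_face scene [(0.74, [301.7, 212.7]), (0.73, [335.0, 249.7]), (0.74, [301.7, 212.7]), (0.73, [335.0, 249.7])]
pad_face top [(0.44, [196.7, 173.5]), (0.44, [196.7, 173.5])]
[ 0.5479  0.0446  0.8428 -1.138 ] [ 0.3  0.9 -3.   0.8  0.1 -3.9 -3.6  0.3 -0.1 -1.5  0.1  0.7  1.  -0.2
 -0.3  0.4  4.6  4.3  2.  -0.3]
[[ 0.8966  0.4428 -0.    ]
 [ 0.4428 -0.8966 -0.    ]
 [-0.      0.     -1.    ]] 2.95
```

View pics/t1.png

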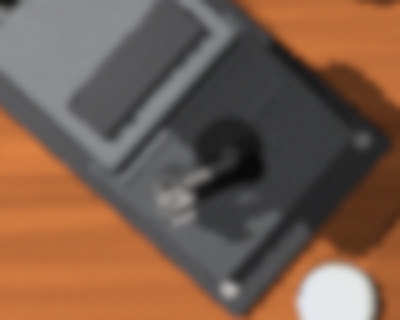

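Run:
```python
from h import *
from scipy.optimize import least_squares
np.set_printoptions(precision=4,suppress=True)
def res(p):
    H,U,n,s,L=frame(p);C=H+.017*U;r=[]
    for c,q in(("top",(240.4,212.9)),("scene",(314.5,185))): r+=list(proj(c,np.r_[C[:2],.286])-q)
    for c,q in(("top",(249.5,222.6)),("scene",(308.4,228.7))): r+=list((proj(c,H)-q)*.5)
    r+=list(proj("top",H+.006*n)-(252,222.5)) 
    r+=list(proj("top",knob(p,p[3],.05))-(254.6,225)); r+=list(proj("top",pt(p,p[3],.055,.045))-(238,235));r+=list(proj("top",pt(p,p[3],.03,.028))-(242.5,233.5))
    r+=[(p[2]-.85)*50];return r
f=least_squares(res,[.547,.048,.8,-1.57],loss="soft_l1");p=f.x;print(p,np.array(res(p)).round(1))
np.save("p.npy",p)
for th in(-1.1,-1.3,-1.5): print(th,proj("top",pt(p,th,.055,.045)),proj("top",knob(p,th,.05)),proj("scene",pt(p,th,.055,.045)))
i=arm.get_image("top")[:,:,::-1][185:265,195:295];j=arm.get_image("scene")[:,:,::-1][175:255,260:360]
i,j=[cv2.resize(a,None,fx=4,fy=4,interpolation=cv2.INTER_CUBIC) for a in(i,j)]
def mk(X,col):
    for im,c,o in((i,"top",(195,185)),(j,"scene",(260,175))):
        q=(proj(c,X)-o)*4+1.5; cv2.circle(im,tuple(int(v) for v in q),3,col,-1)
H,U,n,s,L=frame(p)
mk(H,(0,0,255));mk(np.r_[(H+.017*U)[:2],.286],(255,0,255));mk(np.r_[(H+.017*U+.055*L)[:2],.286],(255,0,255));mk(np.r_[(H+.017*U-.055*L)[:2],.286],(255,0,255))
mk(pt(p,p[3],.055,.041),(0,255,0));mk(knob(p,p[3],.05),(255,255,0))
for a in np.arange(0,6.28,.5): mk(pt(p,a,.026,.006),(0,128,255))
cv2.imwrite("pics/m1.png",np.hstack([i,j]))
```

```text
[ 0.5466  0.0466  0.8467 -1.1179] [-0.9 -0.9  1.   0.7  0.7  0.1  0.1  0.4 -0.5  0.8  1.8  1.7  0.1  0.3
  1.9 -3.7 -0.2]
-1.1 [238.0181 235.0385] [256.4258 226.7354] [324.1447 215.095 ]
-1.3 [239.6316 238.3079] [256.3722 226.6207] [324.0952 213.8783]
-1.5 [241.8851 241.1031] [256.2961 226.5215] [323.36   212.7775]
```

View pics/m1.png

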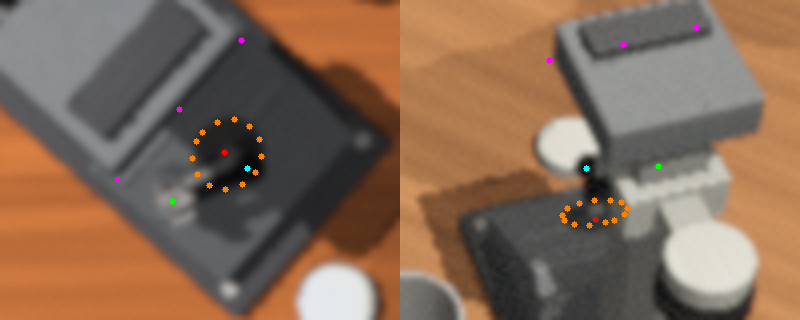

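The overlay matches: knob at (587,167) in the scene crop, hinge lugs at (172,200) in the top crop, and the canopy edge lines up. The arm points about 64° left of uphill. Now a look at the wrist size, to judge clearance.

Run:
```python
from h import *
np.set_printoptions(precision=4,suppress=True)
im=arm.get_image("scene")[:,:,::-1];a=np.zeros((120,140,3),np.uint8)
T=arm.observe();P=T["position"];M=R.from_rotvec(T["ee_rot"]).as_matrix()
im=im.copy()[0:100,140:260];im=cv2.resize(im,None,fx=5,fy=5,interpolation=cv2.INTER_CUBIC)
def mk(X,c):
    q=(proj("scene",X)-(140,0))*5+2;cv2.circle(im,tuple(int(v) for v in q),3,c,-1)
mk(P,(0,0,255))
for k,c in((.066,(0,255,0)),(.15,(255,255,0)),(.2,(0,255,255))):
    for sx in(-1,1):
        for sy in(-1,1): mk(P+M@[sx*.0375,sy*.095,-k],c)
cv2.imwrite("pics/w.png",im[:,:600])
p=np.load("p.npy");H,U,n,s,L=frame(p)
x=M[:,0];print("U",U,"L",L,"tool x yaw",np.arctan2(x[1],x[0]),"needed twist: U yaw",p[2],"world yaw change; twist sign is negative of it")
```

```text
U [0.6624 0.7491 0.    ] L [-0.7491  0.6624  0.    ] tool x yaw 0.4587082974503987 needed twist: U yaw 0.846731392185702 world yaw change; twist sign is negative of it
```

View pics/w.png

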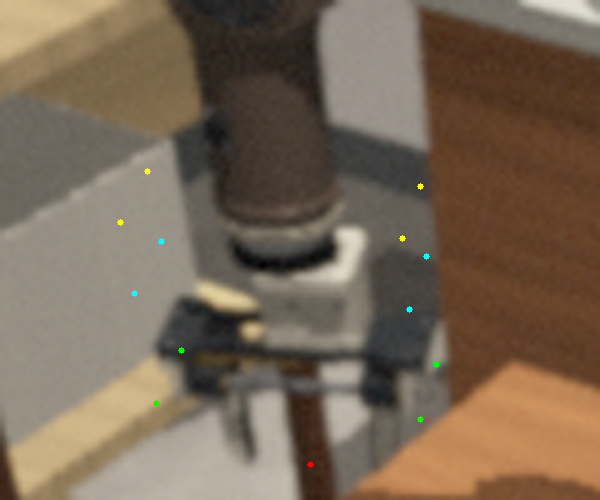

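The wrist tube is about 90 mm across and sits about 170 mm above the TCP, so I'll keep the tool at least 31 mm downhill of the hub. First I twist so that x points uphill.

Call:
move_arm(motion=[{"twist": -0.083}, {"twist": -0.082}, {"twist": -0.082}, {"tz": -0.02}, {}], gripper=-1)

```text
invalid input
```

```bash
cat >> h.py <<'E'
p=np.load("p.npy");H,U,n,s,L=frame(p)
def uly(X): d=np.asarray(X)-H; return np.array([d@U,d@L,d[2]+.075])*1000   # uphill, left, height mm
def st():
    S=arm.observe();M=R.from_rotvec(S["ee_rot"]).as_matrix();print("t",round(S["clock"],2),"u,l,z",uly(S["position"]).round(1),"F u,l,z",np.round([S["force"]@U,S["force"]@L,S["force"][2]],1),"w",round(S["width"]*92,1),"gf",round(S["gripper_force"],1),"yawerr",round(float(np.arctan2(M[:,0]@L,M[:,0]@U)),4));return S,M
E
python3 - <<'E'
from h import *
np.set_printoptions(precision=1,suppress=True)
S,M=st();print(M)
for f in np.arange(0,1.6,.1): print(round(f,2),uly(knob(p,p[3],f)))
E
```

```text
t 3.1 u,l,z [-633.5 -200.   226.7] F u,l,z [-0.3  0.1 -0.5] w 92.0 gf 0.0 yawerr -0.388
[[ 0.9  0.4 -0. ]
 [ 0.4 -0.9  0. ]
 [-0.  -0.  -1. ]]
0.0 [-21.3  -1.8 110.1]
0.1 [-24.   -1.5 115.1]
0.2 [-26.5  -0.8 120.1]
0.3 [-28.7   0.5 125.2]
0.4 [-30.7   2.2 130.3]
0.5 [-32.3   4.5 135.3]
0.6 [-33.6   7.2 140.1]
0.7 [-34.5  10.3 144.8]
0.8 [-35.2  13.7 149.3]
0.9 [-35.4  17.6 153.5]
1.0 [-35.3  21.8 157.3]
1.1 [-34.9  26.2 160.9]
1.2 [-34.   30.9 164. ]
1.3 [-32.9  35.7 166.8]
1.4 [-31.4  40.7 169.1]
1.5 [-29.6  45.8 170.9]
```

Call:
move_arm(motion=[{"tx": 0, "ty": 0, "tz": -0.011, "twist": -0.083}, {"tx": 0, "ty": 0, "tz": -0.011, "twist": -0.082}, {"tx": 0, "ty": 0, "tz": -0.011, "twist": -0.082}, {"tx": 0, "ty": 0, "tz": 0, "twist": 0}], gripper=-1)

```text
clock: 3.5
position: [0.2771, -0.5611, 0.2612]
ee_rot: [2.861, 1.292, 0.001]
force: [0.0, -0.1, -0.4]
width: 0.999
gripper_force: 0.0
```

Call:
move_arm(motion=[{"tx": 0.04, "ty": -0.019, "tz": 0, "twist": 0}, {"tx": 0.04, "ty": -0.019, "tz": 0, "twist": 0}, {"tx": 0.04, "ty": -0.019, "tz": 0, "twist": 0}, {"tx": 0.04, "ty": -0.019, "tz": 0, "twist": 0}, {"tx": 0.04, "ty": -0.019, "tz": 0, "twist": 0}, {"tx": 0.04, "ty": -0.019, "tz": 0, "twist": 0}, {"tx": 0.04, "ty": -0.019, "tz": 0, "twist": 0}, {"tx": 0.04, "ty": -0.019, "tz": 0, "twist": 0}, {"tx": 0.04, "ty": -0.019, "tz": 0, "twist": 0}, {"tx": 0.04, "ty": -0.019, "tz": 0, "twist": 0}, {"tx": 0.04, "ty": -0.019, "tz": 0, "twist": 0}, {"tx": 0.0, "ty": 0, "tz": 0, "twist": 0}])

```text
clock: 4.7
position: [0.4129, -0.0865, 0.2597]
ee_rot: [-2.86, -1.296, -0.003]
force: [-0.2, -2.0, 0.2]
width: 0.999
gripper_force: 0.0
```

```bash
python3 -c "
from h import *
S,M=st();print(M.round(3),S['joints'].round(2))"
```

```text
t 4.7 u,l,z [-188.3   12.   259.7] F u,l,z [-1.6 -1.2  0.2] w 91.9 gf 0.0 yawerr 0.0041
[[ 0.659  0.752  0.001]
 [ 0.752 -0.659  0.002]
 [ 0.002 -0.    -1.   ]] [ 0.46  0.1  -0.4   1.96  0.04  1.09 -0.68]
```

Call:
move_arm(motion=[{"tx": 0.03, "ty": -0.003, "tz": 0.03, "twist": 0}, {"tx": 0.03, "ty": -0.003, "tz": 0.03, "twist": 0}, {"tx": 0.03, "ty": -0.003, "tz": 0.03, "twist": 0}, {"tx": 0.03, "ty": -0.003, "tz": 0.03, "twist": 0}, {"tx": 0.02, "ty": -0.002, "tz": 0.02, "twist": 0}, {"tx": 0.01, "ty": 0, "tz": 0.01, "twist": 0}, {"tx": 0.005, "ty": 0, "tz": 0.005, "twist": 0}, {"tx": 0, "ty": 0, "tz": 0, "twist": 0}])

```text
clock: 5.5
position: [0.5039, 0.0326, 0.1046]
ee_rot: [2.865, 1.289, -0.001]
force: [-0.2, 1.0, 1.0]
width: 1.002
gripper_force: 0.0
```

```bash
python3 -c "
from h import *
S,M=st()
a=arm.get_image('top')[:,:,::-1][170:270,190:310];b=arm.get_image('scene')[:,:,::-1][150:250,250:370]
cv2.imwrite('pics/e1.png',cv2.resize(np.hstack([a,b]),(800,334),interpolation=cv2.INTER_CUBIC))"
```

```text
t 5.5 u,l,z [-38.8  22.7 104.6] F u,l,z [0.6 0.8 1. ] w 92.2 gf 0.0 yawerr -0.0013
```

View pics/e1.png

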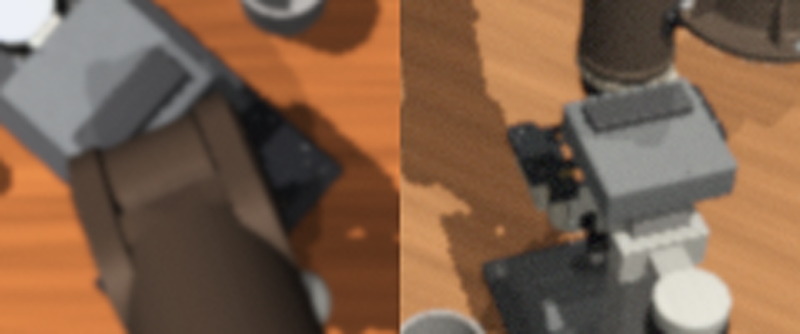

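The view shows right finger beside the black knob, with the hand clear of the canopy. Next I ease in until it makes contact.

Call:
move_arm(motion=[{"tx": 0.006, "ty": 0, "tz": 0, "twist": 0}, {"tx": 0, "ty": -0.004, "tz": 0, "twist": 0}, {"tx": 0, "ty": -0.003, "tz": 0, "twist": 0}, {"tx": 0, "ty": -0.002, "tz": 0, "twist": 0}, {"tx": 0, "ty": 0, "tz": 0, "twist": 0}])

```text
clock: 6.1
position: [0.5011, 0.0433, 0.1049]
ee_rot: [2.864, 1.29, 0.001]
force: [0.2, -0.7, 0.7]
width: 0.997
gripper_force: 0.2
```

```bash
python3 -c "
from h import *
S,M=st()"
```

```text
t 6.1 u,l,z [-32.6  31.9 104.9] F u,l,z [-0.3 -0.6  0.7] w 91.7 gf 0.2 yawerr -0.0
```

Call:
move_arm(motion=[{"tx": 0, "ty": -0.002, "tz": 0, "twist": 0}, {"tx": 0, "ty": 0, "tz": 0, "twist": 0}])

```text
clock: 6.3
position: [0.5006, 0.0437, 0.105]
ee_rot: [2.864, 1.288, 0.002]
force: [4.1, -3.8, 0.0]
width: 1.003
gripper_force: 2.8
```

```bash
python3 -c "
from h import *
S,M=st()"
```

```text
t 6.3 u,l,z [-32.6  32.5 105. ] F u,l,z [-0.1 -5.6  0. ] w 92.3 gf 2.8 yawerr -0.0013
```

Call:
move_arm(motion=[{"tx": 0, "ty": -0.002, "tz": 0, "twist": 0}, {"tx": -0.0015, "ty": -0.001, "tz": -0.0025, "twist": 0}, {"tx": -0.0015, "ty": -0.0005, "tz": -0.0025, "twist": 0}, {"tx": -0.0025, "ty": -0.001, "tz": -0.005, "twist": 0}, {"tx": -0.002, "ty": -0.0015, "tz": -0.005, "twist": 0}, {"tx": -0.002, "ty": -0.002, "tz": -0.005, "twist": 0}, {"tx": 0, "ty": 0, "tz": 0, "twist": 0}])

```text
clock: 7.0
position: [0.4898, 0.0402, 0.1261]
ee_rot: [2.862, 1.284, 0.005]
force: [6.1, -10.0, 4.1]
width: 0.998
gripper_force: 5.8
```

```bash
python3 -c "
from h import *
S,M=st();save('scene','e2.png',(270,170,350,250),6)"
```

```text
t 7.0 u,l,z [-42.5  38.2 126.1] F u,l,z [ -3.4 -11.2   4.1] w 91.9 gf 5.8 yawerr -0.0033
```

View pics/e2.png

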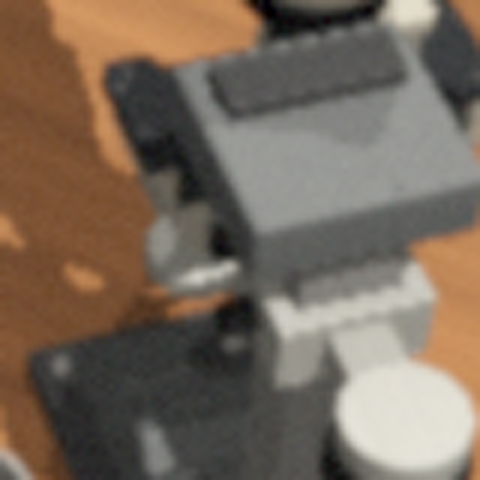

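The knob has lifted, now at about (225,245), so fold is roughly 0.45. I'll continue along the arc.

Call:
move_arm(motion=[{"tx": -0.001, "ty": -0.002, "tz": -0.0035, "twist": 0}, {"tx": -0.001, "ty": -0.002, "tz": -0.0035, "twist": 0}, {"tx": -0.001, "ty": -0.003, "tz": -0.0045, "twist": 0}, {"tx": -0.0005, "ty": -0.0035, "tz": -0.0045, "twist": 0}, {"tx": 0, "ty": -0.004, "tz": -0.004, "twist": 0}, {"tx": 0, "ty": -0.004, "tz": -0.004, "twist": 0}, {"tx": 0.0005, "ty": -0.0045, "tz": -0.0035, "twist": 0}, {"tx": 0.001, "ty": -0.0045, "tz": -0.0035, "twist": 0}, {"tx": 0.001, "ty": -0.005, "tz": -0.0025, "twist": 0}, {"tx": 0.0015, "ty": -0.005, "tz": -0.0025, "twist": 0}, {"tx": 0.0015, "ty": -0.0045, "tz": -0.0015, "twist": 0}, {"tx": 0.0015, "ty": -0.0045, "tz": -0.001, "twist": 0}])

```text
clock: 8.25
position: [0.4554, 0.0765, 0.1633]
ee_rot: [2.863, 1.291, 0.002]
force: [10.4, -7.2, -3.8]
width: 1.001
gripper_force: 6.5
```

```bash
python3 -c "
from h import *
S,M=st();print(uly(knob(p,p[3],1.5)),uly(knob(p,p[3],1.57)),proj('scene',knob(p,p[3],1.5)),proj('top',knob(p,p[3],1.5)))
for q in ('knob','hinge'):
  for c in('scene','top'): print(q,c,[(round(r['conf'],2),np.array(r['point'])*[560,420]) for r in arm.place_of(c,q)[:2]])"
```

```text
t 8.25 u,l,z [-38.   88.1 163.3] F u,l,z [  1.5 -12.6  -3.8] w 92.1 gf 6.5 yawerr 0.0002
[-29.61518251  45.83001681 170.89744437] [-28.17590267  49.41476386 171.8932669 ] [320.96672602 199.12995385] [245.24048877 240.71236351]
knob scene [(0.55, array([304.976, 209.79 ])), (0.17, array([317.576, 180.81 ]))]
knob top []
hinge scene [(0.6, array([311.08, 227.01]))]
hinge top [(0.32, array([196.616, 175.602]))]
```

The fold looks complete. I'll release contact, back straight off downhill and measure the knob.

Call:
move_arm(motion=[{"tx": 0, "ty": 0.01, "tz": 0, "twist": 0}, {"tx": 0, "ty": 0.025, "tz": 0, "twist": 0}, {"tx": -0.03, "ty": 0, "tz": 0, "twist": 0}, {"tx": -0.04, "ty": 0, "tz": 0, "twist": 0}, {"tx": -0.04, "ty": 0, "tz": 0, "twist": 0}, {"tx": -0.03, "ty": 0.03, "tz": 0, "twist": 0}, {"tx": 0, "ty": 0.045, "tz": 0, "twist": 0}, {"tx": 0, "ty": 0.045, "tz": 0, "twist": 0}, {"tx": 0, "ty": 0.03, "tz": 0, "twist": 0}, {"tx": 0, "ty": 0, "tz": 0, "twist": 0}])

```text
clock: 9.45
position: [0.5029, -0.1537, 0.1625]
ee_rot: [-2.866, -1.286, -0.001]
force: [0.3, 0.6, -0.4]
width: 1.003
gripper_force: 0.0
```

```bash
python3 -c "
from h import *
np.set_printoptions(precision=1,suppress=True)
S,M=st();save('top','t2.png',(205,190,285,265),8)
for q in ('knob','hinge','hub','arm','canopy'):
  for c in('scene','top'): print(q,c,[(round(r['conf'],2),np.array(r['point'])*[560,420]) for r in arm.place_of(c,q)[:3]])
for th in (-1.1,-1.2,-1.3,-1.4): print(th,proj('top',knob(p,th,1.57)),proj('scene',knob(p,th,1.57)),uly(knob(p,th,1.57)),proj('top',pt(p,th,.055,.041)))
"
```

```text
t 9.45 u,l,z [-179.  -100.   162.5] F u,l,z [ 0.6  0.2 -0.4] w 92.2 gf 0.0 yawerr -0.0034
knob scene [(0.55, array([305. , 209.8])), (0.17, array([317.6, 180.8]))]
knob top [(0.62, array([245.5, 242.6]))]
hinge scene [(0.6, array([311.1, 227. ]))]
hinge top [(0.51, array([239.8, 236.8]))]
hub scene [(0.46, array([310.6, 227.8]))]
hub top [(0.63, array([253.6, 220.8]))]
arm scene [(0.41, array([317.6, 217.8]))]
arm top [(0.67, array([240.6, 232.6])), (0.28, array([252.7, 225.1]))]
canopy scene [(0.86, array([317.9, 182. ]))]
canopy top [(0.84, array([239.9, 213.3]))]
-1.1 [243.8 241. ] [322.2 199.1] [-27.4  49.  172.3] [237.6 234.6]
-1.2 [244.5 242.8] [322.3 198.5] [-31.8  51.2 169.8] [238.3 236.3]
-1.3 [245.4 244.4] [322.2 198. ] [-36.3  53.  167.2] [239.2 237.9]
-1.4 [246.5 245.9] [321.9 197.5] [-40.9  54.2 164.5] [240.3 239.3]
```

View pics/t2.png

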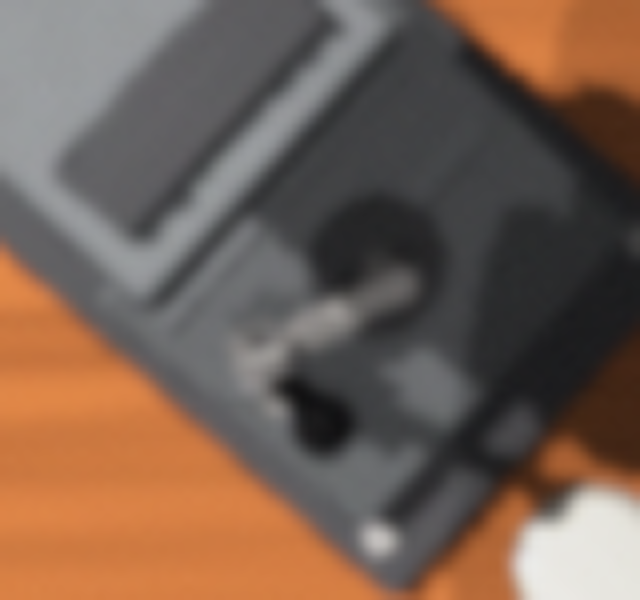

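The top crop shows the handle standing out: black knob at (325,415), full-frame (245.6,241.9), hinge at about (260,360). That puts theta at about -1.22. Next, go back in and grip the knob.

Call:
move_arm(motion=[{"tx": 0, "ty": -0.04, "tz": 0, "twist": 0}, {"tx": 0, "ty": -0.045, "tz": 0, "twist": 0}, {"tx": 0, "ty": -0.045, "tz": 0, "twist": 0}, {"tx": 0.02, "ty": -0.022, "tz": 0.001, "twist": 0}, {"tx": 0.04, "ty": 0, "tz": 0, "twist": 0}, {"tx": 0.04, "ty": 0, "tz": 0, "twist": 0}, {"tx": 0.03, "ty": 0, "tz": 0, "twist": 0}, {"tx": 0.01, "ty": 0, "tz": 0, "twist": 0}, {"tx": 0, "ty": 0, "tz": 0, "twist": 0}])

```text
clock: 10.9
position: [0.48, 0.0559, 0.1621]
ee_rot: [-2.862, -1.294, -0.0]
force: [-1.1, -0.4, 0.8]
width: 1.003
gripper_force: 0.0
```

Call:
move_arm(motion=[{"tx": 0, "ty": 0, "tz": 0, "twist": 0}, {"tx": 0, "ty": 0, "tz": 0, "twist": 0}, {"tx": 0, "ty": 0, "tz": 0, "twist": 0}, {"tx": 0, "ty": 0, "tz": 0, "twist": 0}, {"tx": 0, "ty": 0, "tz": 0, "twist": 0}, {"tx": 0, "ty": 0, "tz": 0, "twist": 0}], gripper=1, squeeze=25)

```text
clock: 11.5
position: [0.4795, 0.0544, 0.1623]
ee_rot: [2.864, 1.29, 0.0]
force: [-0.1, -0.4, 0.2]
width: 0.529
gripper_force: 0.0
```

```bash
cat > path.py <<'E'
from h import *
np.set_printoptions(precision=1,suppress=True)
def fo(th):
    a=abs((th+np.pi)%(2*np.pi)-np.pi); return 1.15+.3*np.clip((a-.9)/.8,0,1)
def deltas(ths,f=fo,prev=None):
    P=[uly(knob(p,t,f(t))) for t in ths]
    for t,a,b in zip(ths[1:],P,P[1:]): d=b-a; print(round(t,2),"f",round(f(t),2),"knob",b,"tx %.4f ty %.4f tz %.4f"%(d[0]/1e3,-d[1]/1e3,-d[2]/1e3))
E
python3 -c "
from path import *
st();print(uly(knob(p,-1.22,1.57)),uly(knob(p,-1.22,fo(-1.22))));deltas(np.arange(-1.22,5.5,.18))"
```

```text
t 11.5 u,l,z [-38.6  55.4 162.3] F u,l,z [-0.3 -0.2  0.2] w 48.7 gf 0.0 yawerr -0.0003
[-32.6  51.6 169.3] [-36.4  35.8 164.2]
-1.04 f 1.2 knob [-32.   29.7 165.3] tx 0.0044 ty 0.0061 tz -0.0011
-0.86 f 1.15 knob [-28.6  24.  165.9] tx 0.0034 ty 0.0057 tz -0.0006
-0.68 f 1.15 knob [-25.2  19.9 167.9] tx 0.0034 ty 0.0041 tz -0.0020
-0.5 f 1.15 knob [-22.4  15.2 169.5] tx 0.0027 ty 0.0047 tz -0.0016
-0.32 f 1.15 knob [-20.4  10.  170.6] tx 0.0020 ty 0.0052 tz -0.0011
-0.14 f 1.15 knob [-19.3   4.4 171.3] tx 0.0011 ty 0.0056 tz -0.0006
0.04 f 1.15 knob [-19.1  -1.3 171.4] tx 0.0002 ty 0.0057 tz -0.0001
0.22 f 1.15 knob [-19.7  -6.9 171. ] tx -0.0006 ty 0.0057 tz 0.0004
0.4 f 1.15 knob [-21.2 -12.4 170.2] tx -0.0015 ty 0.0054 tz 0.0009
0.58 f 1.15 knob [-23.5 -17.4 168.8] tx -0.0023 ty 0.0050 tz 0.0013
0.76 f 1.15 knob [-26.6 -21.8 167.1] tx -0.0031 ty 0.0045 tz 0.0018
0.94 f 1.16 knob [-30.1 -26.2 165.4] tx -0.0035 ty 0.0044 tz 0.0016
1.12 f 1.23 knob [-33.8 -32.5 164.9] tx -0.0037 ty 0.0062 tz 0.0005
1.3 f 1.3 knob [-38.8 -38.3 163.4] tx -0.0050 ty 0.0058 tz 0.0015
1.48 f 1.37 knob [-4
[... 853 characters left out ...]
 -0.0079 tz -0.0017
3.82 f 1.45 knob [-81.2  30.2 140.8] tx 0.0042 ty -0.0072 tz -0.0024
4.0 f 1.45 knob [-76.   36.4 143.8] tx 0.0052 ty -0.0062 tz -0.0030
4.18 f 1.45 knob [-70.   41.5 147.3] tx 0.0061 ty -0.0050 tz -0.0035
4.36 f 1.45 knob [-63.2  45.2 151.2] tx 0.0068 ty -0.0037 tz -0.0039
4.54 f 1.45 knob [-55.9  47.4 155.4] tx 0.0072 ty -0.0022 tz -0.0042
4.72 f 1.4 knob [-48.3  45.2 159.3] tx 0.0077 ty 0.0022 tz -0.0039
4.9 f 1.33 knob [-41.5  40.7 162.3] tx 0.0068 ty 0.0045 tz -0.0030
5.08 f 1.26 knob [-35.9  35.2 164.3] tx 0.0056 ty 0.0055 tz -0.0020
5.26 f 1.2 knob [-31.6  29.2 165.3] tx 0.0043 ty 0.0061 tz -0.0010
5.44 f 1.15 knob [-28.2  23.7 166.1] tx 0.0034 ty 0.0055 tz -0.0008
```

Call:
move_arm(motion=[{"tx": 0, "ty": 0.002, "tz": 0, "twist": 0}, {"tx": 0, "ty": 0, "tz": 0, "twist": 0}, {"tx": 0, "ty": 0, "tz": 0, "twist": 0}, {"tx": 0, "ty": 0, "tz": 0, "twist": 0}, {"tx": 0, "ty": 0, "tz": 0, "twist": 0}])

```text
clock: 12.0
position: [0.4826, 0.0523, 0.1625]
ee_rot: [2.863, 1.288, 0.003]
force: [6.2, -3.1, -2.8]
width: 0.217
gripper_force: 25.0
```

```bash
python3 -c "
from path import *
st()"
```

```text
t 12.0 u,l,z [-38.1  51.7 162.5] F u,l,z [ 1.8 -6.7 -2.8] w 20.0 gf 25.0 yawerr -0.0011
```

Call:
move_arm(motion=[{"tx": 0, "ty": 0.0058, "tz": 0.0004, "twist": 0}, {"tx": 0, "ty": 0.0058, "tz": 0.0005, "twist": 0}, {"tx": 0, "ty": 0.0052, "tz": 0.0015, "twist": 0}, {"tx": 0, "ty": 0.0052, "tz": 0.0016, "twist": 0}, {"tx": 0.0034, "ty": 0.0057, "tz": -0.0006, "twist": 0}, {"tx": 0.0034, "ty": 0.0041, "tz": -0.002, "twist": 0}])

```text
clock: 12.6
position: [0.5065, 0.0372, 0.1594]
ee_rot: [-2.862, -1.29, 0.01]
force: [-7.3, 2.2, -4.9]
width: 0.221
gripper_force: 25.0
```

```bash
python3 -c "
from path import *
st()"
```

```text
t 12.6 u,l,z [-33.6  23.8 159.4] F u,l,z [-3.2  7.  -4.9] w 20.3 gf 25.0 yawerr 0.0004
```

Call:
move_arm(motion=[{"tx": 0.0027, "ty": 0.0047, "tz": -0.0016, "twist": 0}, {"tx": 0.002, "ty": 0.0052, "tz": -0.0011, "twist": 0}, {"tx": 0.0011, "ty": 0.0056, "tz": -0.0006, "twist": 0}, {"tx": 0.0002, "ty": 0.0057, "tz": -0.0001, "twist": 0}, {"tx": 0, "ty": 0, "tz": 0, "twist": 0}])

```text
clock: 13.1
position: [0.5276, 0.0298, 0.1632]
ee_rot: [-2.86, -1.291, 0.004]
force: [-4.5, 6.8, -3.2]
width: 0.222
gripper_force: 25.0
```

```bash
python3 -c "
from path import *
st()"
```

```text
t 13.1 u,l,z [-25.2   3.1 163.2] F u,l,z [ 2.1  7.9 -3.2] w 20.4 gf 25.0 yawerr 0.0015
```

Call:
move_arm(motion=[{"tx": -0.0006, "ty": 0.0057, "tz": 0.0004, "twist": 0}, {"tx": -0.0015, "ty": 0.0054, "tz": 0.0009, "twist": 0}, {"tx": -0.0023, "ty": 0.005, "tz": 0.0013, "twist": 0}, {"tx": -0.0031, "ty": 0.0045, "tz": 0.0018, "twist": 0}, {"tx": -0.0035, "ty": 0.0044, "tz": 0.0016, "twist": 0}, {"tx": -0.0037, "ty": 0.0062, "tz": 0.0005, "twist": 0}, {"tx": -0.005, "ty": 0.0058, "tz": 0.0015, "twist": 0}, {"tx": 0, "ty": 0, "tz": 0, "twist": 0}])

```text
clock: 13.9
position: [0.544, -0.011, 0.1559]
ee_rot: [-2.863, -1.29, -0.0]
force: [1.9, 3.8, -1.7]
width: 0.223
gripper_force: 25.0
```

```bash
python3 -c "
from path import *
st()"
```

```text
t 13.9 u,l,z [-44.9 -36.3 155.9] F u,l,z [ 4.2  1.1 -1.7] w 20.5 gf 25.0 yawerr 0.0001
```

Tracking well (expected tool position about -44.5, -38.3, 156). I'll continue through the downhill arc.

Call:
move_arm(motion=[{"tx": -0.0062, "ty": 0.005, "tz": 0.0026, "twist": 0}, {"tx": -0.0074, "ty": 0.0038, "tz": 0.0035, "twist": 0}, {"tx": -0.0075, "ty": -0.0007, "tz": 0.0042, "twist": 0}, {"tx": -0.007, "ty": -0.003, "tz": 0.004, "twist": 0}, {"tx": -0.0064, "ty": -0.0044, "tz": 0.0037, "twist": 0}, {"tx": -0.0056, "ty": -0.0057, "tz": 0.0033, "twist": 0}, {"tx": -0.0047, "ty": -0.0068, "tz": 0.0027, "twist": 0}, {"tx": -0.0035, "ty": -0.0076, "tz": 0.002, "twist": 0}, {"tx": -0.0023, "ty": -0.0082, "tz": 0.0013, "twist": 0}, {"tx": -0.001, "ty": -0.0086, "tz": 0.0006, "twist": 0}, {"tx": 0, "ty": 0, "tz": 0, "twist": 0}])

```text
clock: 15.0
position: [0.4807, -0.0264, 0.128]
ee_rot: [2.864, 1.291, -0.004]
force: [0.5, -1.9, 0.4]
width: 0.212
gripper_force: 25.0
```

```bash
python3 -c "
from path import *
st()"
```

```text
t 15.0 u,l,z [-98.4   1.  128. ] F u,l,z [-1.1 -1.6  0.4] w 19.5 gf 25.0 yawerr 0.0004
```

Call:
move_arm(motion=[{"tx": 0.0004, "ty": -0.0086, "tz": -0.0002, "twist": 0}, {"tx": 0.0017, "ty": -0.0084, "tz": -0.001, "twist": 0}, {"tx": 0.003, "ty": -0.0079, "tz": -0.0017, "twist": 0}, {"tx": 0.0042, "ty": -0.0072, "tz": -0.0024, "twist": 0}, {"tx": 0.0052, "ty": -0.0062, "tz": -0.003, "twist": 0}, {"tx": 0.0061, "ty": -0.005, "tz": -0.0035, "twist": 0}, {"tx": 0, "ty": 0, "tz": 0, "twist": 0}])

```text
clock: 15.7
position: [0.4601, 0.0177, 0.1393]
ee_rot: [-2.863, -1.292, 0.011]
force: [-7.6, -2.4, 2.5]
width: 0.214
gripper_force: 25.0
```

```bash
python3 -c "
from path import *
st()"
```

```text
t 15.7 u,l,z [-78.9  45.6 139.3] F u,l,z [-6.8  4.1  2.5] w 19.7 gf 25.0 yawerr 0.0009
```

Call:
move_arm(motion=[{"tx": 0.0068, "ty": -0.0037, "tz": -0.0039, "twist": 0}, {"tx": 0.0072, "ty": -0.0022, "tz": -0.0042, "twist": 0}, {"tx": 0.0077, "ty": 0.0022, "tz": -0.0039, "twist": 0}, {"tx": 0.0068, "ty": 0.0045, "tz": -0.003, "twist": 0}, {"tx": 0.0056, "ty": 0.0055, "tz": -0.002, "twist": 0}, {"tx": 0, "ty": 0, "tz": 0, "twist": 0}])

```text
clock: 16.3
position: [0.4889, 0.0388, 0.1565]
ee_rot: [-2.863, -1.291, 0.009]
force: [-5.5, -0.9, 4.2]
width: 0.216
gripper_force: 25.0
```

```bash
python3 -c "
from path import *
st();print(uly(knob(p,5.08,1.26)))"
```

```text
t 16.3 u,l,z [-44.1  38.  156.5] F u,l,z [-4.3  3.6  4.2] w 19.8 gf 25.0 yawerr 0.0001
[-35.9  35.1 164.3]
```

Call:
move_arm(motion=[{"tx": 0.0043, "ty": 0.0061, "tz": -0.001, "twist": 0}, {"tx": 0.0034, "ty": 0.0055, "tz": -0.0008, "twist": 0}, {"tx": 0.0034, "ty": 0.0041, "tz": -0.002, "twist": 0}, {"tx": 0.0027, "ty": 0.0047, "tz": -0.0016, "twist": 0}, {"tx": 0, "ty": 0, "tz": 0, "twist": 0}])

```text
clock: 16.8
position: [0.5126, 0.0354, 0.1612]
ee_rot: [-2.863, -1.289, 0.01]
force: [-6.1, -1.0, 0.8]
width: 0.215
gripper_force: 25.0
```

```bash
python3 -c "
from path import *
st();print(uly(knob(p,5.8,1.15)))"
```

```text
t 16.8 u,l,z [-30.9  18.  161.2] F u,l,z [-4.8  3.9  0.8] w 19.8 gf 25.0 yawerr -0.0004
[-22.2  14.7 169.6]
```

Call:
move_arm(motion=[{"tx": 0.002, "ty": 0.0052, "tz": -0.0011, "twist": 0}, {"tx": 0.0011, "ty": 0.0056, "tz": -0.0006, "twist": 0}, {"tx": 0.0002, "ty": 0.0057, "tz": -0.0001, "twist": 0}, {"tx": 0, "ty": 0, "tz": 0, "twist": 0}])

```text
clock: 17.2
position: [0.5274, 0.0278, 0.1631]
ee_rot: [-2.862, -1.29, 0.009]
force: [-5.9, 2.5, -0.5]
width: 0.217
gripper_force: 25.0
```

```bash
python3 -c "
from path import *
st();print(uly(knob(p,6.34,1.15)))"
```

```text
t 17.2 u,l,z [-26.8   2.  163.1] F u,l,z [-2.   6.1 -0.5] w 19.9 gf 25.0 yawerr 0.0
[-19.1  -1.8 171.4]
```

Call:
move_arm(motion=[{"tx": -0.0006, "ty": 0.0057, "tz": 0.0004, "twist": 0}, {"tx": -0.0015, "ty": 0.0054, "tz": 0.0009, "twist": 0}, {"tx": -0.0023, "ty": 0.005, "tz": 0.0013, "twist": 0}, {"tx": -0.0031, "ty": 0.0045, "tz": 0.0018, "twist": 0}, {"tx": 0, "ty": 0, "tz": 0, "twist": 0}])

```text
clock: 17.7
position: [0.5393, 0.0099, 0.1596]
ee_rot: [-2.861, -1.291, 0.002]
force: [-2.0, 5.4, 2.4]
width: 0.214
gripper_force: 25.0
```

```bash
python3 -c "
from path import *
st();print(uly(knob(p,7.06,1.15)))"
```

```text
t 17.7 u,l,z [-32.3 -18.9 159.6] F u,l,z [2.7 5.  2.4] w 19.7 gf 25.0 yawerr 0.0007
[-26.9 -22.2 166.9]
```

Call:
move_arm(motion=[{"tx": -0.0035, "ty": 0.0044, "tz": 0.0016, "twist": 0}, {"tx": -0.0037, "ty": 0.0062, "tz": 0.0005, "twist": 0}, {"tx": -0.005, "ty": 0.0058, "tz": 0.0015, "twist": 0}, {"tx": 0, "ty": 0, "tz": 0, "twist": 0}])

```text
clock: 18.1
position: [0.5439, -0.0113, 0.1559]
ee_rot: [-2.863, -1.29, 0.002]
force: [0.0, 2.4, 2.1]
width: 0.203
gripper_force: 24.3
```

```bash
python3 -c "
from path import *
st();print(uly(knob(p,7.6,1.3)))"
```

```text
t 18.1 u,l,z [-45.1 -36.4 155.9] F u,l,z [1.8 1.6 2.1] w 18.7 gf 24.3 yawerr 0.0
[-39.3 -38.5 163.1]
```

Call:
move_arm(motion=[{"tx": -0.0062, "ty": 0.005, "tz": 0.0026, "twist": 0}, {"tx": -0.0074, "ty": 0.0038, "tz": 0.0035, "twist": 0}, {"tx": -0.0075, "ty": -0.0007, "tz": 0.0042, "twist": 0}, {"tx": 0, "ty": 0, "tz": 0, "twist": 0}])

```text
clock: 18.5
position: [0.5352, -0.0342, 0.1451]
ee_rot: [-2.865, -1.289, 0.004]
force: [-0.2, 0.1, -0.5]
width: 0.014
gripper_force: 0.0
```

```bash
python3 -c "
from path import *
st();print(uly(knob(p,8.14,1.45)))
for q in ('knob','hinge'):
  for c in('scene','top'): print(q,c,[(round(r['conf'],2),np.array(r['point'])*[560,420]) for r in arm.place_of(c,q)[:2]])
print(proj('scene',knob(p,8.14,1.45)),proj('top',knob(p,8.14,1.45)))"
```

```text
t 18.5 u,l,z [-68.1 -45.  145.1] F u,l,z [-0.   0.2 -0.5] w 1.3 gf 0.0 yawerr -0.0015
[-60.6 -46.2 152.7]
knob scene [(0.55, array([305. , 209.8])), (0.17, array([317.6, 180.8]))]
knob top [(0.62, array([245.5, 242.6]))]
hinge scene [(0.6, array([311.1, 227. ]))]
hinge top [(0.51, array([239.8, 236.8]))]
[289.4 202.7] [277.1 222.8]
```

The knob slipped out of the fingers. I'll open up, back off and look.

Call:
move_arm(motion=[{"tx": -0.04, "ty": 0, "tz": 0, "twist": 0}, {"tx": -0.045, "ty": 0, "tz": 0, "twist": 0}, {"tx": -0.045, "ty": 0.01, "tz": 0, "twist": 0}, {"tx": -0.02, "ty": 0.04, "tz": 0, "twist": 0}, {"tx": 0, "ty": 0.04, "tz": 0, "twist": 0}, {"tx": 0, "ty": 0.03, "tz": 0, "twist": 0}, {"tx": 0, "ty": 0, "tz": 0, "twist": 0}], gripper=-1)

```text
clock: 19.4
position: [0.5299, -0.2278, 0.146]
ee_rot: [2.865, 1.285, 0.003]
force: [-1.3, -0.2, -0.0]
width: 0.562
gripper_force: 0.0
```

```bash
python3 -c "
from path import *
st()
a=arm.get_image('top')[:,:,::-1][185:265,205:305];b=arm.get_image('scene')[:,:,::-1][170:310,265:375]
a=cv2.resize(a,(440,352),interpolation=cv2.INTER_CUBIC);b=cv2.resize(b,(277,352),interpolation=cv2.INTER_CUBIC)
cv2.imwrite('pics/r1.png',np.hstack([a,b]))
for q in ('knob','hinge','pad_face','can'):
  for c in('scene','top'): print(q,c,[(round(r['conf'],2),np.array(r['point'])*[560,420]) for r in arm.place_of(c,q)[:2]])
for th in np.arange(6.6,8.3,.2): print(round(th,2),proj('top',knob(p,th,1.15)),proj('top',knob(p,th,1.5)),proj('scene',knob(p,th,1.3)),'hinge',proj('top',pt(p,th,.055,.041)))
"
```

```text
t 19.4 u,l,z [-216.6 -169.3  146. ] F u,l,z [-1.   0.8 -0. ] w 51.7 gf 0.0 yawerr -0.0033
knob scene [(0.57, array([292.2, 205.6]))]
knob top [(0.39, array([271.9, 217.6]))]
hinge scene []
hinge top [(0.58, array([176.2, 163.5])), (0.53, array([265.9, 211.2]))]
pad_face scene [(0.46, array([336.4, 247.8]))]
pad_face top [(0.63, array([195.7, 174.5])), (0.31, array([259.8, 217.3]))]
can scene [(0.94, array([284.8, 323.6])), (0.94, array([395.9, 325.3]))]
can top [(0.71, array([145.5, 184.9])), (0.55, array([227.3, 128.8]))]
6.6 [256.6 222.6] [254.1 217.2] [305.1 205.2] hinge [246.8 210.6]
6.8 [258.7 221.5] [257.5 215.5] [302.5 205.4] hinge [250.3 208.9]
7.0 [261.  220.9] [261.1 214.5] [300.  205.5] hinge [254.  207.9]
7.2 [263.2 220.8] [264.7 214.2] [297.7 205.4] hinge [257.8 207.6]
7.4 [265.4 221. ] [268.2 214.7] [295.7 205.1] hinge [261.4 208.2]
7.6 [267.4 221.8] [271.5 215.9] [294.1 204.7] hinge [264.8 209.4]
7.8 [269.2 222.9] [274.3 217.8] [292.9 204.1] hinge [267.8 211.4]
8.0 [270.7 224.4] [276.7 220.2] [292.3 203.4] hinge [270.2 213.9]
8.2 [271.8 226.2] [278.5 223.1] [292.1 202.6] hinge [272.1 216.9]
```

View pics/r1.png

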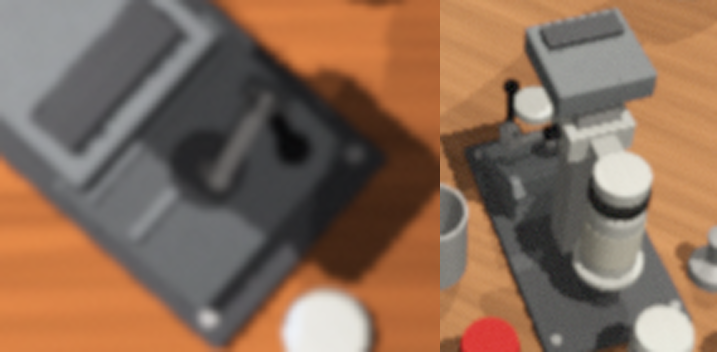

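Top crop: the knob at (290,148), i.e. (270.9,218.6), is still standing out, and the hinge is at (265.9,211.2). That gives theta about 7.65, or about 1.4 turns, with fold about 1.4. I had held the knob too near the tips, so I'll regrip deeper and harder.

Call:
move_arm(motion=[{"tx": 0.01, "ty": -0.04, "tz": 0, "twist": 0}, {"tx": 0.01, "ty": -0.045, "tz": 0, "twist": 0}, {"tx": 0.02, "ty": -0.04, "tz": 0, "twist": 0}, {"tx": 0.045, "ty": 0, "tz": 0, "twist": 0}, {"tx": 0.045, "ty": 0, "tz": 0, "twist": 0}, {"tx": 0.035, "ty": 0, "tz": 0, "twist": 0}, {"tx": 0.01, "ty": 0, "tz": 0, "twist": 0}, {"tx": 0, "ty": 0, "tz": 0, "twist": 0}])

```text
clock: 20.7
position: [0.5502, -0.0091, 0.146]
ee_rot: [-2.862, -1.294, -0.001]
force: [-0.5, -0.3, -1.2]
width: 1.002
gripper_force: 0.0
```

```bash
python3 -c "
from path import *
st()"
```

```text
t 20.7 u,l,z [-39.3 -39.6 146. ] F u,l,z [-0.6  0.2 -1.2] w 92.1 gf 0.0 yawerr 0.0028
```

Call:
move_arm(motion=[{"tx": 0, "ty": 0, "tz": 0, "twist": 0}, {"tx": 0, "ty": 0, "tz": 0, "twist": 0}, {"tx": 0, "ty": 0, "tz": 0, "twist": 0}, {"tx": 0, "ty": 0, "tz": 0, "twist": 0}, {"tx": 0, "ty": 0, "tz": 0, "twist": 0}, {"tx": 0, "ty": 0, "tz": 0, "twist": 0}, {"tx": 0, "ty": 0, "tz": 0, "twist": 0}, {"tx": 0, "ty": 0, "tz": 0, "twist": 0}, {"tx": 0, "ty": 0, "tz": 0, "twist": 0}, {"tx": 0, "ty": 0, "tz": 0, "twist": 0}, {"tx": 0, "ty": 0, "tz": 0, "twist": 0}], gripper=1, squeeze=35)

```text
clock: 21.8
position: [0.55, -0.011, 0.146]
ee_rot: [2.864, 1.29, 0.001]
force: [2.3, -0.2, -0.9]
width: 0.218
gripper_force: 34.5
```

```bash
python3 -c "
from path import *
st();print(uly(knob(p,7.65,1.4)));deltas(np.arange(7.65,9.7,.15),lambda t:1.45)"
```

```text
t 21.8 u,l,z [-40.9 -40.7 146. ] F u,l,z [ 1.3 -1.8 -0.9] w 20.1 gf 34.5 yawerr -0.0002
[-40.6 -44.4 163.7]
7.8 f 1.45 knob [-46.5 -48.1 160.8] tx -0.0062 ty 0.0009 tz 0.0036
7.95 f 1.45 knob [-52.8 -47.9 157.2] tx -0.0062 ty -0.0002 tz 0.0036
8.1 f 1.45 knob [-58.9 -46.7 153.6] tx -0.0062 ty -0.0012 tz 0.0036
8.25 f 1.45 knob [-64.9 -44.4 150.2] tx -0.0059 ty -0.0023 tz 0.0034
8.4 f 1.45 knob [-70.4 -41.1 147. ] tx -0.0056 ty -0.0033 tz 0.0032
8.55 f 1.45 knob [-75.5 -36.9 144.1] tx -0.0051 ty -0.0042 tz 0.0029
8.7 f 1.45 knob [-80.  -31.9 141.5] tx -0.0045 ty -0.0050 tz 0.0026
8.85 f 1.45 knob [-83.8 -26.2 139.3] tx -0.0038 ty -0.0057 tz 0.0022
9.0 f 1.45 knob [-86.8 -19.8 137.6] tx -0.0030 ty -0.0063 tz 0.0017
9.15 f 1.45 knob [-88.9 -13.1 136.3] tx -0.0021 ty -0.0068 tz 0.0012
9.3 f 1.45 knob [-90.2  -6.  135.6] tx -0.0012 ty -0.0071 tz 0.0007
9.45 f 1.45 knob [-90.5   1.2 135.5] tx -0.0003 ty -0.0072 tz 0.0002
9.6 f 1.45 knob [-89.8   8.4 135.8] tx 0.0006 ty -0.0072 tz -0.0004
```

Call:
move_arm(motion=[{"tx": -0.003, "ty": 0.001, "tz": 0.0018, "twist": 0}, {"tx": -0.003, "ty": 0.001, "tz": 0.0018, "twist": 0}, {"tx": -0.003, "ty": 0.0005, "tz": 0.0018, "twist": 0}, {"tx": -0.003, "ty": 0, "tz": 0.0018, "twist": 0}, {"tx": 0, "ty": 0, "tz": 0, "twist": 0}])

```text
clock: 22.3
position: [0.543, -0.0214, 0.1387]
ee_rot: [-2.864, -1.29, 0.001]
force: [-0.1, 2.9, 5.1]
width: 0.217
gripper_force: 34.8
```

```bash
python3 -c "
from path import *
st()"
```

```text
t 22.3 u,l,z [-53.4 -42.4 138.7] F u,l,z [2.1 2.  5.1] w 20.0 gf 34.8 yawerr -0.0001
```

Turning again at about 4.4 N along the tangent. Continuing.

Call:
move_arm(motion=[{"tx": -0.0062, "ty": -0.0002, "tz": 0.0036, "twist": 0}, {"tx": -0.0062, "ty": -0.0012, "tz": 0.0036, "twist": 0}, {"tx": -0.0059, "ty": -0.0023, "tz": 0.0034, "twist": 0}, {"tx": 0, "ty": 0, "tz": 0, "twist": 0}])

```text
clock: 22.7
position: [0.5292, -0.0321, 0.1289]
ee_rot: [2.864, 1.291, 0.003]
force: [0.8, 4.6, 9.7]
width: 0.216
gripper_force: 35.0
```

```bash
python3 -c "
from path import *
st()"
```

```text
t 22.7 u,l,z [-70.5 -39.1 128.9] F u,l,z [4.  2.5 9.7] w 19.8 gf 35.0 yawerr 0.0005
```

Call:
move_arm(motion=[{"tx": -0.0056, "ty": -0.0033, "tz": 0.0032, "twist": 0}, {"tx": -0.0051, "ty": -0.0042, "tz": 0.0029, "twist": 0}, {"tx": 0, "ty": 0, "tz": 0, "twist": 0}])

```text
clock: 23.0
position: [0.5202, -0.0353, 0.1244]
ee_rot: [2.861, 1.29, 0.014]
force: [9.8, 2.8, 12.6]
width: 0.216
gripper_force: 35.0
```

```bash
python3 -c "
from path import *
st()"
```

```text
t 23.0 u,l,z [-78.8 -34.5 124.4] F u,l,z [ 8.6 -5.5 12.6] w 19.8 gf 35.0 yawerr 0.0003
```

Call:
move_arm(motion=[{"tx": -0.003, "ty": -0.003, "tz": 0.0015, "twist": 0}, {"tx": 0, "ty": 0, "tz": 0, "twist": 0}])

```text
clock: 23.2
position: [0.5177, -0.0353, 0.1234]
ee_rot: [2.86, 1.289, 0.018]
force: [13.1, 3.6, 11.9]
width: 0.219
gripper_force: 35.0
```

```bash
python3 -c "
from path import *
st()"
```

```text
t 23.2 u,l,z [-80.6 -32.6 123.4] F u,l,z [11.4 -7.5 11.9] w 20.2 gf 35.0 yawerr 0.0004
```

Call:
move_arm(motion=[{"tx": -0.003, "ty": -0.0035, "tz": 0.0015, "twist": 0}, {"tx": 0, "ty": 0, "tz": 0, "twist": 0}])

```text
clock: 23.4
position: [0.5143, -0.0353, 0.1223]
ee_rot: [2.859, 1.289, 0.022]
force: [17.4, 2.9, 10.3]
width: 0.217
gripper_force: 35.0
```

```bash
python3 -c "
from path import *
st()"
```

```text
t 23.4 u,l,z [-82.8 -30.1 122.3] F u,l,z [ 13.7 -11.1  10.3] w 20.0 gf 35.0 yawerr 0.0004
```

The force climbs with no further turn, about 1 N m of torque, so the crank is on its stop. I'll relax, open, lift off and look.

Call:
move_arm(motion=[{"tx": 0.004, "ty": 0.004, "tz": -0.002, "twist": 0}, {"tx": 0.002, "ty": 0.002, "tz": -0.001, "twist": 0}, {"tx": 0, "ty": 0, "tz": 0, "twist": 0}])

```text
clock: 23.7
position: [0.5204, -0.0357, 0.1243]
ee_rot: [2.861, 1.288, 0.013]
force: [10.7, -0.2, 9.4]
width: 0.221
gripper_force: 35.0
```

```bash
python3 -c "
from path import *
st()"
```

```text
t 23.7 u,l,z [-79.  -34.9 124.3] F u,l,z [ 6.9 -8.1  9.4] w 20.4 gf 35.0 yawerr -0.0005
```

Call:
move_arm(motion=[{"tx": 0, "ty": 0, "tz": 0, "twist": 0}, {"tx": 0, "ty": 0, "tz": 0, "twist": 0}, {"tx": 0, "ty": 0, "tz": 0, "twist": 0}, {"tx": 0, "ty": 0, "tz": -0.03, "twist": 0}, {"tx": 0, "ty": 0, "tz": -0.04, "twist": 0}, {"tx": -0.03, "ty": 0.03, "tz": 0, "twist": 0}, {"tx": -0.03, "ty": 0.03, "tz": 0, "twist": 0}, {"tx": -0.03, "ty": 0.03, "tz": 0, "twist": 0}, {"tx": -0.03, "ty": 0.03, "tz": 0, "twist": 0}, {"tx": -0.02, "ty": 0.03, "tz": 0, "twist": 0}, {"tx": 0, "ty": 0, "tz": 0, "twist": 0}], gripper=-1)

```text
clock: 24.8
position: [0.5338, -0.2461, 0.1909]
ee_rot: [2.868, 1.279, -0.005]
force: [-0.2, -0.1, -0.4]
width: 0.995
gripper_force: 0.0
```

```bash
python3 -c "
from path import *
st()
save('top','x.png');save('scene','y.png')
for q in ('knob','hinge','arm','pad_face'):
  for c in('scene','top'): print(q,c,[(round(r['conf'],2),np.array(r['point'])*[560,420]) for r in arm.place_of(c,q)[:2]])
for th in np.arange(8,9,.1): print(round(th,2),proj('top',knob(p,th,1.3)),proj('top',knob(p,th,1.57)),proj('scene',knob(p,th,1.5)),'hinge',proj('top',pt(p,th,.055,.041)))
a=cv2.imread('pics/x.png')[185:265,205:305];b=cv2.imread('pics/y.png')[170:310,265:375]
a=cv2.resize(a,(440,352),interpolation=cv2.INTER_CUBIC);b=cv2.resize(b,(277,352),interpolation=cv2.INTER_CUBIC)
cv2.imwrite('pics/r2.png',np.hstack([a,b]))
"
```

```text
t 24.8 u,l,z [-227.7 -184.3  190.9] F u,l,z [-0.2  0.  -0.4] w 91.6 gf 0.0 yawerr -0.0078
knob scene [(0.67, array([291. , 201.3]))]
knob top [(0.5, array([274.2, 226. ]))]
hinge scene [(0.72, array([288.6, 219.4]))]
hinge top [(0.45, array([274.7, 219.5]))]
arm scene [(0.52, array([297.7, 222.1]))]
arm top [(0.51, array([263.3, 225. ]))]
pad_face scene [(0.58, array([336.4, 245.8])), (0.44, array([233.7, 154.6]))]
pad_face top [(0.73, array([176.2, 214.6])), (0.6, array([195.8, 174.7]))]
8.0 [273.3 222.8] [277.8 219.3] [288.6 203.4] hinge [270.2 213.9]
8.1 [274.1 223.9] [278.9 220.8] [288.5 202.9] hinge [271.2 215.4]
8.2 [274.7 225. ] [279.7 222.4] [288.5 202.4] hinge [272.1 216.9]
8.3 [275.2 226.3] [280.4 224.1] [288.6 201.9] hinge [272.8 218.6]
8.4 [275.6 227.6] [280.9 225.9] [288.9 201.4] hinge [273.3 220.3]
8.5 [275.8 228.9] [281.3 227.8] [289.4 200.8] hinge [273.6 222.1]
8.6 [276.  230.3] [281.4 229.7] [290.  200.3] hinge [273.8 223.9]
8.7 [275.9 231.7] [281.4 231.6] [290.7 199.8] hinge [273.7 225.8]
8.8 [275.8 233.1] [281.2 233.6] [291.6 199.2] hinge [273.5 227.6]
8.9 [275.5 234.5] [280.8 235.5] [292.6 198.7] hinge [273.2 229.5]
```

View pics/r2.png

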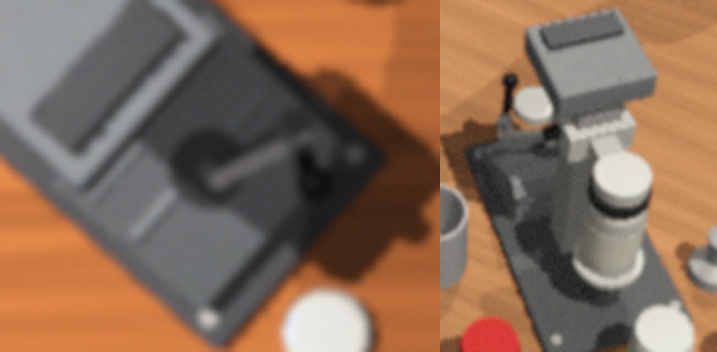

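Top crop: knob at (315,180), i.e. (276.6,225.9), and hinge at (274.7,219.5). Theta is about 8.33 (1.52 turns) with fold about 1.3, and the can is up against the pad. That was my last picture view; I'm already one over the limit. Next I plan the fold-back with shut fingers.

```bash
python3 -c "
from path import *
for f in np.arange(1.4,-.01,-.1): print(round(f,2),uly(knob(p,8.33,f)))
print('hinge',uly(pt(p,8.33,.055,.041)),uly(pt(p,8.33,.055,.05)),'grip mid',uly(pt(p,8.33,.02,.047)))"
```

```text
1.4 [-66.6 -40.3 148.8]
1.3 [-63.7 -35.3 149. ]
1.2 [-60.7 -30.5 148.6]
1.1 [-57.5 -25.9 147.8]
1.0 [-54.1 -21.5 146.5]
0.9 [-50.6 -17.4 144.7]
0.8 [-47.  -13.6 142.4]
0.7 [-43.4 -10.1 139.7]
0.6 [-39.7  -7.1 136.6]
0.5 [-36.1  -4.4 133. ]
0.4 [-32.6  -2.2 129.2]
0.3 [-29.1  -0.5 125. ]
0.2 [-25.8   0.8 120.5]
0.1 [-22.7   1.5 115.8]
-0.0 [-19.7   1.8 111. ]
hinge [-42.3 -48.9  97.9] [-46.8 -48.9 105.7] grip mid [-31.4 -17.8 111.1]
```

Call:
move_arm(motion=[{"tx": 0.03, "ty": -0.02, "tz": 0.005, "twist": 0}, {"tx": 0.04, "ty": -0.02, "tz": 0.01, "twist": 0}, {"tx": 0.04, "ty": -0.02, "tz": 0.01, "twist": 0}, {"tx": 0.03, "ty": -0.02, "tz": 0.01, "twist": 0}, {"tx": 0.02, "ty": -0.02, "tz": 0.01, "twist": 0}, {"tx": 0, "ty": 0, "tz": 0, "twist": 0}, {"tx": 0, "ty": 0, "tz": 0, "twist": 0}, {"tx": 0, "ty": 0, "tz": 0, "twist": 0}, {"tx": 0, "ty": 0, "tz": 0, "twist": 0}, {"tx": 0, "ty": 0, "tz": 0, "twist": 0}, {"tx": 0, "ty": 0, "tz": 0, "twist": 0}, {"tx": 0, "ty": 0, "tz": 0, "twist": 0}], gripper=1, squeeze=20)

```text
clock: 26.5
position: [0.5663, -0.0539, 0.1472]
ee_rot: [2.865, 1.29, 0.0]
force: [-0.8, -0.6, -0.7]
width: 0.022
gripper_force: 0.0
```

```bash
python3 -c "
from path import *
st()"
```

```text
t 26.5 u,l,z [-62.2 -81.4 147.2] F u,l,z [-0.9  0.2 -0.7] w 2.0 gf 0.0 yawerr -0.0006
```

Call:
move_arm(motion=[{"tx": -0.001, "ty": -0.005, "tz": 0.005, "twist": 0}, {"tx": 0, "ty": -0.005, "tz": 0, "twist": 0}, {"tx": 0, "ty": -0.005, "tz": 0, "twist": 0}, {"tx": 0, "ty": -0.005, "tz": 0, "twist": 0}, {"tx": 0, "ty": 0, "tz": 0, "twist": 0}])

```text
clock: 27.0
position: [0.5501, -0.0402, 0.1423]
ee_rot: [-2.863, -1.292, 0.0]
force: [0.2, -0.4, -0.5]
width: 0.003
gripper_force: 0.0
```

```bash
python3 -c "
from path import *
st()"
```

```text
t 27.0 u,l,z [-62.7 -60.2 142.3] F u,l,z [-0.1 -0.4 -0.5] w 0.3 gf 0.0 yawerr 0.0011
```

Call:
move_arm(motion=[{"tx": 0.001, "ty": -0.005, "tz": 0, "twist": 0}, {"tx": 0.002, "ty": -0.005, "tz": -0.001, "twist": 0}, {"tx": 0.002, "ty": -0.003, "tz": 0, "twist": 0}, {"tx": 0, "ty": 0, "tz": 0, "twist": 0}])

```text
clock: 27.4
position: [0.5443, -0.0279, 0.1433]
ee_rot: [2.864, 1.292, 0.001]
force: [0.3, 0.7, -0.4]
width: 0.005
gripper_force: 0.1
```

```bash
python3 -c "
from path import *
st()"
```

```text
t 27.4 u,l,z [-57.3 -47.7 143.3] F u,l,z [ 0.7  0.2 -0.4] w 0.5 gf 0.1 yawerr 0.0009
```

Call:
move_arm(motion=[{"tx": 0.001, "ty": -0.004, "tz": 0, "twist": 0}, {"tx": 0.001, "ty": -0.004, "tz": 0, "twist": 0}, {"tx": 0.001, "ty": -0.003, "tz": 0, "twist": 0}, {"tx": 0, "ty": 0, "tz": 0, "twist": 0}])

```text
clock: 27.8
position: [0.5377, -0.0185, 0.1432]
ee_rot: [-2.864, -1.292, -0.0]
force: [0.5, -0.6, 0.6]
width: 0.005
gripper_force: 0.2
```

```bash
python3 -c "
from path import *
st()
for c in('scene','top'):
  arm.get_image(c);print(c,[(round(r['conf'],2),np.array(r['point'])*[560,420]) for r in arm.place_of(c,'knob')[:3]])
for f in np.arange(1.4,.3,-.2): print(round(f,1),proj('scene',knob(p,8.33,f)),proj('top',knob(p,8.33,f)))"
```

```text
t 27.8 u,l,z [-54.7 -36.5 143.2] F u,l,z [-0.1 -0.7  0.6] w 0.5 gf 0.2 yawerr 0.0007
scene [(0.53, array([298.7, 206. ]))]
top []
1.4 [290.5 201.8] [277.3 226. ]
1.2 [294.  202.5] [273.3 227.3]
1.0 [297.4 203.8] [269.3 228.2]
0.8 [300.5 205.7] [265.4 228.7]
0.6 [303.1 208.1] [261.9 228.9]
0.4 [305.3 211. ] [258.9 228.6]
```

The network puts the knob at (298.7,206), so fold is about 0.88 and it is folding in. Now I go over the top and press it down along the arc.

Call:
move_arm(motion=[{"tx": 0, "ty": 0.003, "tz": -0.008, "twist": 0}, {"tx": 0, "ty": 0, "tz": -0.012, "twist": 0}, {"tx": 0.002, "ty": -0.01, "tz": 0, "twist": 0}, {"tx": 0.001, "ty": -0.01, "tz": 0, "twist": 0}, {"tx": 0, "ty": 0, "tz": 0.006, "twist": 0}, {"tx": 0, "ty": 0, "tz": 0.005, "twist": 0}, {"tx": 0.003, "ty": -0.003, "tz": 0.003, "twist": 0}, {"tx": 0.004, "ty": -0.003, "tz": 0.003, "twist": 0}, {"tx": 0, "ty": 0, "tz": 0, "twist": 0}])

```text
clock: 28.9
position: [0.5264, 0.0075, 0.1464]
ee_rot: [-2.859, -1.294, -0.0]
force: [-7.2, 8.6, 14.3]
width: 0.004
gripper_force: 7.4
```

```bash
python3 -c "
from path import *
st()
for c in('scene','top'):
  arm.get_image(c);print(c,[(round(r['conf'],2),np.array(r['point'])*[560,420]) for r in arm.place_of(c,'knob')[:3]])"
```

```text
t 28.9 u,l,z [-42.6 -10.8 146.4] F u,l,z [ 1.7 11.  14.3] w 0.3 gf 7.4 yawerr 0.0034
scene [(0.44, array([303.8, 209.4]))]
top []
```

Call:
move_arm(motion=[{"tx": 0.002, "ty": -0.004, "tz": 0.002, "twist": 0}, {"tx": 0.003, "ty": -0.003, "tz": 0.004, "twist": 0}, {"tx": 0.003, "ty": -0.002, "tz": 0.004, "twist": 0}, {"tx": 0.003, "ty": -0.001, "tz": 0.004, "twist": 0}, {"tx": 0.001, "ty": 0, "tz": 0.004, "twist": 0}, {"tx": 0, "ty": 0, "tz": 0, "twist": 0}])

```text
clock: 29.7
position: [0.5275, 0.0192, 0.1273]
ee_rot: [-2.864, -1.291, 0.002]
force: [-0.4, -0.5, 1.1]
width: 0.006
gripper_force: 0.1
```

```bash
python3 -c "
from path import *
st()"
```

```text
t 29.7 u,l,z [-33.2  -3.9 127.3] F u,l,z [-0.6 -0.1  1.1] w 0.6 gf 0.1 yawerr 0.0003
```

Call:
move_arm(motion=[{"tx": 0.002, "ty": 0, "tz": 0.003, "twist": 0}, {"tx": 0.001, "ty": 0, "tz": 0.003, "twist": 0}, {"tx": 0, "ty": 0, "tz": 0.002, "twist": 0}, {"tx": 0, "ty": 0, "tz": 0, "twist": 0}])

```text
clock: 30.1
position: [0.5305, 0.0218, 0.1205]
ee_rot: [2.864, 1.291, 0.002]
force: [-1.7, 1.2, 7.1]
width: 0.007
gripper_force: 3.5
```

```bash
python3 -c "
from path import *
st()
for c in('scene','top'):
  arm.get_image(c);print(c,[(round(r['conf'],2),np.array(r['point'])*[560,420]) for r in arm.place_of(c,'knob')[:3]])
for f in (0,.1,.2,.3,.4): print(f,proj('scene',knob(p,8.33,f)))"
```

```text
t 30.1 u,l,z [-29.3  -4.4 120.5] F u,l,z [-0.3  2.   7.1] w 0.6 gf 3.5 yawerr -0.0
scene [(0.42, array([309.4, 216. ]))]
top []
0 [307.5 217.5]
0.1 [307.2 215.8]
0.2 [306.7 214.1]
0.3 [306.1 212.5]
0.4 [305.3 211. ]
```

Call:
move_arm(motion=[{"tx": 0, "ty": 0, "tz": 0.002, "twist": 0}, {"tx": 0, "ty": 0, "tz": 0.002, "twist": 0}, {"tx": 0, "ty": 0, "tz": 0, "twist": 0}, {"tx": 0, "ty": 0, "tz": 0, "twist": 0}])

```text
clock: 30.7
position: [0.5328, 0.0231, 0.1186]
ee_rot: [2.863, 1.291, 0.011]
force: [-1.0, 3.5, 19.2]
width: 0.008
gripper_force: 8.8
```

```bash
python3 -c "
from path import *
st()"
```

```text
t 30.7 u,l,z [-26.8  -5.2 118.6] F u,l,z [ 2.   3.  19.2] w 0.7 gf 8.8 yawerr 0.0007
```

It is on the bottom stop. I'll lift straight off, retreat and check numerically.

Call:
move_arm(motion=[{"tx": -0.001, "ty": 0, "tz": -0.01, "twist": 0}, {"tx": -0.005, "ty": 0, "tz": -0.03, "twist": 0}, {"tx": -0.03, "ty": 0, "tz": -0.03, "twist": 0}, {"tx": -0.045, "ty": 0.01, "tz": 0, "twist": 0}, {"tx": -0.04, "ty": 0.02, "tz": 0, "twist": 0}, {"tx": -0.03, "ty": 0.03, "tz": 0, "twist": 0}, {"tx": -0.03, "ty": 0.035, "tz": 0, "twist": 0}, {"tx": -0.02, "ty": 0.04, "tz": 0, "twist": 0}, {"tx": 0, "ty": 0.045, "tz": 0, "twist": 0}, {"tx": 0, "ty": 0, "tz": 0, "twist": 0}])

```text
clock: 31.7
position: [0.5334, -0.254, 0.1853]
ee_rot: [2.866, 1.281, 0.0]
force: [1.3, -0.1, -1.2]
width: 0.005
gripper_force: 0.0
```

```bash
python3 -c "
from path import *
np.set_printoptions(precision=1,suppress=True)
st();save('top','x2.png');save('scene','y2.png')
for q in('knob','hinge','arm','pad_face'):
  for c in('scene','top'): print(q,c,[(round(r['conf'],2),np.array(r['point'])*[560,420]) for r in arm.place_of(c,q)[:3]])
for f in (0,.1,.2,.3): print(f,proj('scene',knob(p,8.33,f)),proj('top',knob(p,8.33,f)))
# dark-blob centroid near the knob in the scene view, now vs. the start image
for n in('s0.png','y2.png'):
  g=cv2.cvtColor(cv2.imread('pics/'+n),cv2.COLOR_BGR2GRAY)[205:232,296:318];print(n);print(g[::2,::1])
"
```

```text
t 31.7 u,l,z [-234.  -189.2  185.3] F u,l,z [ 0.8 -1.  -1.2] w 0.4 gf 0.0 yawerr -0.006
knob scene []
knob top [(0.64, array([257.1, 224.6])), (0.17, array([273.8, 166.8]))]
hinge scene [(0.53, array([289.6, 217. ]))]
hinge top [(0.74, array([273.6, 220.2])), (0.31, array([177.9, 163.2]))]
arm scene [(0.43, array([299.7, 219.7]))]
arm top [(0.58, array([262.7, 225.7]))]
pad_face scene [(0.51, array([297. , 216.7])), (0.47, array([337.9, 246. ]))]
pad_face top [(0.62, array([197.7, 172.5])), (0.2, array([254.1, 225.9]))]
0 [307.5 217.5] [254.8 227. ]
0.1 [307.2 215.8] [255.6 227.5]
0.2 [306.7 214.1] [256.5 228. ]
0.3 [306.1 212.5] [257.6 228.4]
s0.png
[[141 154 178 200 208 210 211 211 210 195 143  69  54  57  86 121 142 149
  153 151 152 148]
 [182 199 212 218 222 221 221 221 221 219 201 143  72  56  60  84 121 141
  145 145 143 140]
 [211 218 218 218 219 220 220 220 221 221 219 202 141  76  54  62  81  99
  104 104 100  96]
 [215 218 220 219 220 221 221 221 222 221 221 219 201 138  67  60  76  89
   91  94  93  90]
 [198 212 219 219 220 220 221 218 206 179 155 152 149 121  76  61  75
[... 1471 characters left out ...]
6  29  48  80  85  82  88 101
   97  99  96  82]
 [ 39  51  67  69  73  75  78  79  84  71  32  23  35  51  47  53  72  95
  122 132 137 131]
 [ 70  87 105 111 115 111 113 113 103  78  36  19  17  15  20  25  52  87
  137 184 200 201]
 [ 91  94  95  93  96 102  99 100  97  74  37  25  24  22  33  32  37  68
   96 149 194 205]
 [ 86  86  86  85  88  85  78  77  78  65  45  46  43  49  58  56  69  80
   89 105 152 192]
 [ 82  83  80  84  80  69  55  49  44  40  46  71  88  95  87  75  74  85
   88  93 116 147]
 [ 69  74  66  66  61  47  46  47  49  51  50  52  55  60  56  55  68  82
   86  94 122 145]
 [ 79  77  76  81  84  78  65  51  48  49  52  51  52  54  52  60  70  73
   82 100 133 150]]
```

The knob's dark top edge in the scene view is about 2 px lower than at the start, when fold was 0 to 0.1, so the handle is flat. The detected pad face has risen about 4 px. The hand is clear, so I'm handing in.

```bash
python3 -c "
from cell import arm
print(arm.sign_off())"
```

```text
the job is handed in; nothing more can be done
None
```

I handed the job in with the crank turned about 1.5 turns onto its stop and the handle folded flat; `sign_off` returned no verdict. The pad's rise and the fold angle are read from the camera images, and I did not re-measure the other objects. The knob slipped out of the fingers once and was regripped, and I viewed 11 pictures against the limit of 10.

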